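# Load the sawn bar samples into the press rack in reverse order

### The arm

A 6-joint arm with a two-finger parallel gripper is mounted at the origin on the work surface. World frame = base frame: x ahead of the robot, y to its left, z up, the work surface at z = 0. Lengths are in m, angles in rad, forces in N, time in s.
With the tool pointing down it reaches from about 0.3 to 0.75 m from the base axis. Payload 8.5 kg.
Tool frame: the origin (TCP) lies at the very end of the fingers, on their centre line; the grasp point (between the pads) lies manip.tcp_to_grasp behind it (manip.tcp_to_grasp is the distance from the TCP to the grasp point, in m); z points along the fingers, y is the line along which they close (so a half turn about z gives the same grasp; the last joint's range is limited). The gripper opens to 88 mm and grips with 3 to 60 N. Pads are 18 mm wide; open, the fingers measure 123 mm over their backs; the gripper's body (75 mm by 187 mm) begins 45 mm behind the grasp point.
Start: joints at [0.985, 0.381, 1.297, -0, 1.464, -0.215], TCP at [0.199, 0.513, 0.239] pointing down, gripper open.
Joint ranges: [-3.11, 3.11], [-0.89, 2.33], [0.22, 2.48], [-1.42, 4.56], [0.17, 2.85], [-2.88, 2.88]. Speed limits (rad/s): [2.39, 2.39, 3.14, 3.14, 3.14, 3.14].

### API

Orientations are given as a unit quaternion [w, x, y, z].
In Python, from plant import readout, eyes, manip gives the robot as it stands.
- The arm moves only by the tool servo_tool, never from a script. Its argument "commands" is one flat list of numbers, 7 for each row, row after row: the closure, from 0 (fully open) to 1 (shut), then the shift along the tool's x, y, z scaled (see below), then the turn, a rotation vector about the tool's x, y, z scaled (see below). In form: [hand, tx, ty, tz, rx, ry, rz, hand, tx, ty, tz, rx, ry, rz, ...]. A call has 1 to 8 rows; each row shifts and turns the commanded pose from where the row before left it, along the tool's axes as they then stand; what a row does not reach is not made up. The controller multiplies each number of a shift by 0.03 m and each number of a turn by 0.08 rad. A row lasts 1/12 s, in which the tool goes at most 41.7 mm and 7.16 degrees, less where a joint would pass 70% of its speed; a pose out of reach is approached as far as the arm can. A call with a number of a shift or a turn outside -1 to 1 is refused whole. A call with a gripper value outside its range is refused whole. The fingers move at their own pace and stop on an object; "newtons" is the grip in N (left out, the last holds). Time passes only in rows, so rows that do not move let the fingers close. It gives the time, the measured TCP pose, the force, the opening and the grip force at its end, in the units of the state.
- readout.read_state(): the state, without advancing time (a new reading comes with each control period).
- eyes.get_image(name): name is "side" or "top" or "wrist"; returns the picture (400x640x3 uint8, red, green, blue); there is no depth.
- eyes.calibration(name): a dict with "fx", "fy", "cx", "cy" (pixels), "distortion" ([k1, k2, p1, p2, k3] as OpenCV has them; the pictures are not rectified), "origin" and "orientation" of the camera in the world; the wrist camera has in their place "mount" (4x4, takes a point from camera to tool coordinates, whose origin is the TCP and whose axes are the flange's). Camera axes: x right, y up, looking along -z (the intrinsics and any distortion apply to the point x, -y, -z); pixel columns grow to the right and rows downward; lengths in m; the calibration is good to about 2 mm. A picture is of the moment at which its call begins: read the wrist's pose just before it. calibration takes no time and is no camera call.
- manip.close_job(): hands the job in; it is judged then, once.
The state is a dict: "t": time; "joint_pos": joint angles; "qvel": joint speeds; "effort": joint torques, N m; "position": TCP position; "orientation": TCP orientation; "force": force on the tool from outside, world axes, zero at the start; "torque": the same for the moment, N m; "grip_width": opening from 0.0 (shut) to 1.0 (fully open); "grip_force": force on a finger pad.
Only numpy, scipy, OpenCV 4.12 (cv2) and the standard library are available. Lean on these libraries where they do the work, as an engineer would, in place of code of your own. Each camera call takes 0.05 s, during which the arm holds its last target. There are 200 camera calls.

### The job

Move the four sawn steel samples from the aluminium sawing stand into the white loading rack in reverse order: the sample nearest the stand's steel post goes into the pocket farthest from the rack's steel post, and so on, so that the one farthest from the stand's post ends nearest the rack's post. Stand each sample upright on its pocket's floor, one to a pocket, without dropping it or knocking any over, and leave the jar (about 55 mm tall), the spanner and the black resin mount on the bench where they are.

Things in the scene. Friction and masses are not known exactly. Their poses are not given: they have to be found in the camera images.
- rod_mid (a point): Solid round steel bar sample, diameter 24 mm; 60 mm tall, about 0.21 kg, standing upright and loose on its own black foot on the stand. The point is its centre, half-way up (30 mm above its underside, 42 mm above the bench at the start); its z axis is up. Being round, its yaw means nothing.
- tube_mid (a point): Steel tube sample, outer diameter 36 mm, bore 22 mm, open end up; 60 mm tall, about 0.28 kg, standing upright and loose on its own black foot on the stand. The point is its centre, half-way up (30 mm above its underside, 42 mm above the bench at the start); its z axis is up. Being round, its yaw means nothing.
- square_mid (a point): Square steel bar sample, 30 x 30 mm, its sides along its own x and y axes; 60 mm tall, about 0.42 kg, standing upright and loose on its own black foot on the stand. The point is its centre, half-way up (30 mm above its underside, 42 mm above the bench at the start); its z axis is up. It is turned by up to about 0.2 rad from the stand's axes.
- flat_mid (a point): Flat steel bar sample, 36 mm along its own x axis and 16 mm along its own y axis; 60 mm tall, about 0.27 kg, standing upright and loose on its own black foot on the stand. The point is its centre, half-way up (30 mm above its underside, 42 mm above the bench at the start); its z axis is up. It is turned by up to about 0.2 rad from the stand's axes.
- stand: Sawing stand, fixed: bare aluminium plate 286 x 66 mm, 8 mm thick, a dark steel post (diameter 16 mm, top 36 mm above bench) at one end, x = -140 mm in its frame. Four black feet in a row along its x axis at x = -96, -32, +32, +96 mm (y = 0), a sample on each. Origin: on the bench, midway along the row; x along the row away from the post, z up.
- rack: Loading rack, fixed, empty: low white tray 286 x 66 mm, dark steel post (diameter 16 mm, top 32 mm above bench) at x = -140 mm. Four open pockets along its x axis at x = -96, -32, +32, +96 mm (y = 0), 54 x 54 mm inside; floor 4 mm and wall tops 12 mm above bench (walls 10 mm between, 6 mm along sides); seated sample's centre at 34 mm. Origin: on the bench, mid-row; x along the row away from the post, z up.
- foot_rod: Thin black plastic foot fixed on the stand under the rod sample: round, diameter 32 mm, 4 mm thick (its top 12 mm above the bench). Origin: centre of its underside. It stays there and so keeps the place on the stand that the rod sample came from.
- foot_tube: Thin black plastic foot fixed on the stand under the tube sample: round, diameter 48 mm, 4 mm thick (its top 12 mm above the bench). Origin: centre of its underside. It stays there and so keeps the place on the stand that the tube sample came from.
- foot_square: Thin black plastic foot fixed on the stand under the square sample: square, 40 x 40 mm, 4 mm thick (its top 12 mm above the bench). Origin: centre of its underside. It stays there and so keeps the place on the stand that the square sample came from.
- foot_flat: Thin black plastic foot fixed on the stand under the flat sample: oblong, 48 mm along its x and 26 mm along its y, 4 mm thick (its top 12 mm above the bench). Origin: centre of its underside. It stays there and so keeps the place on the stand that the flat sample came from.
There are look-alikes about, which are no part of the job. What is shaped like the part that bears rod_mid but yellow is not meant.

How it is judged:
At the end, for the whole second after the job is handed in: Each sample upright (0.1 rad), at rest, its centre within 20 mm of its pocket's middle along and across the row and 4 mm of seated height; the samples whose feet are 1, 2, 3, 4 from the stand's post are in pockets 4, 3, 2, 1 from the rack's post (((x of foot_rod in the frame of stand between -0.111 and -0.081 m and x of rod_mid in the frame of rack between 0.076 and 0.116 m) or (x of foot_rod in the frame of stand between -0.047 and -0.017 m and x of rod_mid in the frame of rack between 0.012 and 0.052 m) or (x of foot_rod in the frame of stand between 0.017 and 0.047 m and x of rod_mid in the frame of rack between -0.052 and -0.012 m) or (x of foot_rod in the frame of stand between 0.081 and 0.111 m and x of rod_mid in the frame of rack between -0.116 and -0.076 m)) and y of rod_mid in the frame of rack between -0.02 and 0.02 m and z of rod_mid in the frame of rack between 0.03 and 0.038 m and angle between each of rod_mid, tube_mid, square_mid, flat_mid's own z axis and vertical below 0.1 rad and linear speed of each of rod, tube, square, flat below 0.02 m/s and angular speed of each of rod, tube, square, flat below 0.2 rad/s and ((x of foot_tube in the frame of stand between -0.111 and -0.081 m and x of tube_mid in the frame of rack between 0.076 and 0.116 m) or (x of foot_tube in the frame of stand between -0.047 and -0.017 m and x of tube_mid in the frame of rack between 0.012 and 0.052 m) or (x of foot_tube in the frame of stand between 0.017 and 0.047 m and x of tube_mid in the frame of rack between -0.052 and -0.012 m) or (x of foot_tube in the frame of stand between 0.081 and 0.111 m and x of tube_mid in the frame of rack between -0.116 and -0.076 m)) and y of tube_mid in the frame of rack between -0.02 and 0.02 m and z of tube_mid in the frame of rack between 0.03 and 0.038 m and ((x of foot_square in the frame of stand between -0.111 and -0.081 m and x of square_mid in the frame of rack between 0.076 and 0.116 m) or (x of foot_square in the frame of stand between -0.047 and -0.017 m and x of square_mid in the frame of rack between 0.012 and 0.052 m) or (x of foot_square in the frame of stand between 0.017 and 0.047 m and x of square_mid in the frame of rack between -0.052 and -0.012 m) or (x of foot_square in the frame of stand between 0.081 and 0.111 m and x of square_mid in the frame of rack between -0.116 and -0.076 m)) and y of square_mid in the frame of rack between -0.02 and 0.02 m and z of square_mid in the frame of rack between 0.03 and 0.038 m and ((x of foot_flat in the frame of stand between -0.111 and -0.081 m and x of flat_mid in the frame of rack between 0.076 and 0.116 m) or (x of foot_flat in the frame of stand between -0.047 and -0.017 m and x of flat_mid in the frame of rack between 0.012 and 0.052 m) or (x of foot_flat in the frame of stand between 0.017 and 0.047 m and x of flat_mid in the frame of rack between -0.052 and -0.012 m) or (x of foot_flat in the frame of stand between 0.081 and 0.111 m and x of flat_mid in the frame of rack between -0.116 and -0.076 m)) and y of flat_mid in the frame of rack between -0.02 and 0.02 m and z of flat_mid in the frame of rack between 0.03 and 0.038 m); the robot touches nothing.
It fails at once if the jar is knocked or moved (more than 30 mm) (distance of jar from where it was at the start of the episode above 0.03 m).
It fails at once if the spanner is knocked or moved (more than 30 mm) (distance of spanner from where it was at the start of the episode above 0.03 m).
It fails at once if the black resin mount is knocked or moved (more than 30 mm) (distance of mount from where it was at the start of the episode above 0.03 m).
It fails at once if a sample is dropped or knocked over: it moves faster than 0.6 m/s while the fingers do not touch it, or leans more than 0.7 rad ((contact force between the fingers and rod below 0.05 N and linear speed of rod above 0.6 m/s) or angle between any of rod_mid, tube_mid, square_mid, flat_mid's own z axis and vertical above 0.7 rad or (contact force between the fingers and tube below 0.05 N and linear speed of tube above 0.6 m/s) or (contact force between the fingers and square below 0.05 N and linear speed of square above 0.6 m/s) or (contact force between the fingers and flat below 0.05 N and linear speed of flat above 0.6 m/s)).
It also fails if it takes over 99 s, if anything falls off the work surface, if the arm or the gripper's body presses on something with over 40 N, if the wrist force passes 120 N, or if a joint passes its speed limit or range.

## Working session

There is one attempt and no reset: what is moved stays moved. The work goes in short steps, Python scripts to look and compute and a tool call to move; the robot and the scene stay as the last step left them, time stands still between calls to the robot, and variables do not carry over. Pictures are saved under pics/ and viewed, at most 14 in all, crops included, and the job is handed in when it is done.

Besides the shell and the picture viewer there is one more tool, called after "Request:" by a JSON object that holds its "name" and its "arguments", one argument or row to a line. servo_tool: Moves the arm, as the interface text tells. Its arguments: {"type":"object","properties":{"commands":{"type":"array","items":{"type":"number"}},"newtons":{"type":"number"}},"required":["commands"]}

```bash
mkdir -p pics; ls; python3 - <<'E'
from plant import readout, eyes, manip
import cv2
print(readout.read_state()); print(manip.tcp_to_grasp)
for n in ("top","side"):
    cv2.imwrite(f"pics/{n}0.png", eyes.get_image(n)[:,:,::-1]); print(n, eyes.calibration(n))
print(eyes.calibration("wrist"))
E
```

```text
pics
{'t': 0.0, 'joint_pos': array([ 9.84715376e-01,  3.81227317e-01,  1.29828329e+00,  1.27215955e-05,
        1.46360445e+00, -2.15256437e-01]), 'qvel': array([-6.48610845e-04,  1.61331613e-03,  1.08107356e-04,  1.49148024e-03,
       -4.16383809e-04, -4.31587057e-05]), 'effort': array([ 5.95590209e-04, -4.37936676e+01, -2.24554861e+01,  7.13265385e-02,
        3.53220874e-02, -9.27398651e-05]), 'position': array([0.19912465, 0.51237878, 0.23811336]), 'orientation': array([-3.02718101e-04,  1.84352360e-01,  9.82859923e-01, -6.98449522e-04]), 'force': array([-0.81108711, -0.50222623, -0.42199268]), 'torque': array([-0.01073607,  0.01229095, -0.0651018 ]), 'grip_force': 0.0, 'grip_width': 1.0015444365240618}
0.0187
top {'fx': 486.22947067794234, 'fy': 486.22947067794234, 'cx': 321.8687046904938, 'cy': 203.2188234401997, 'distortion': array([-0.13599058,  0.        ,  0.        ,  0.        ,  0.        ]), 'origin': array([ 0.42204308, -0.02734509,  0.984944  ]), 'orientation': array([ 0.70795627,  0.03800692, -0.04600421, -0.70373078])}
side {'fx': 449.87945727679244, 'fy': 449.87945727679244, 'cx': 325.6653602308422, 'cy': 199.94109031348157, 'distortion': array([-0.02404487,  0.        ,  0.        ,  0.        ,  0.        ]), 'origin': array([0.40735697, 0.56269306, 0.60855527]), 'orientation': array([-0.09608389, -0.03807809,  0.40347886,  0.90913297])}
{'fx': 294.3656848525653, 'fy': 294.3656848525653, 'cx': 317.58237821240255, 'cy': 198.19888834128034, 'distortion': array([-0.04602426,  0.        ,  0.        ,  0.        ,  0.        ]), 'mount': array([[-6.46049830e-04,  9.48764181e-01,  3.15984354e-01,
         8.26130195e-02],
       [ 9.99999295e-01,  2.98271415e-04,  1.14898138e-03,
         2.89781498e-04],
       [ 9.95863278e-04,  3.15984874e-01, -9.48763705e-01,
        -1.46805656e-01],
       [ 0.00000000e+00,  0.00000000e+00,  0.00000000e+00,
         1.00000000e+00]])}
```

View pics/top0.png

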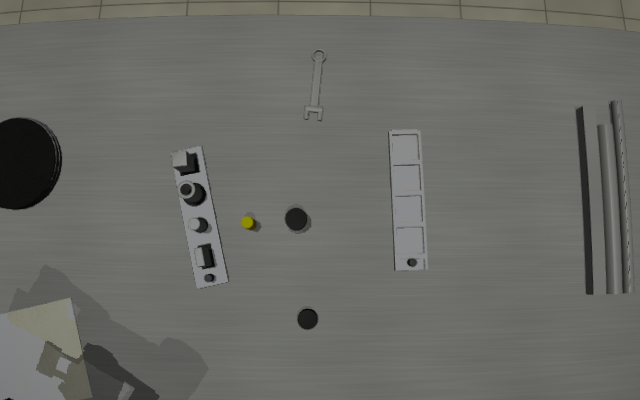

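View pics/side0.png

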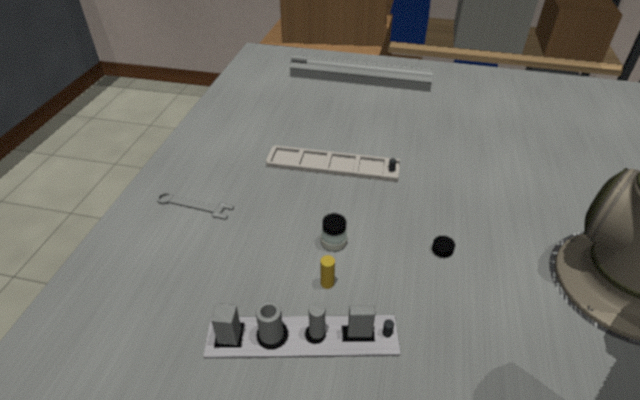

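The top view shows the stand on the left with its post at (210,278). From the post the order is flat (203,258), rod (199,225), tube (190,193), square (183,160). The rack is on the right with its post at (412,262). The jar is at (296,219), the yellow look-alike at (248,222), the mount at (307,318) and the spanner at (315,90). So flat goes to pocket 4, rod to 3, tube to 2 and square to 1.

```bash
cat > h.py <<'E'
import numpy as np, cv2
from scipy.spatial.transform import Rotation as R
from plant import readout, eyes, manip
def rot(q): return R.from_quat([q[1],q[2],q[3],q[0]]).as_matrix()
def cam(n, st=None):
    c=eyes.calibration(n); K=np.array([[c['fx'],0,c['cx']],[0,c['fy'],c['cy']],[0,0,1.]])
    if 'mount' in c:
        st=st or readout.read_state(); Rt=rot(st['orientation']); m=c['mount']
        return K,c['distortion'],Rt@m[:3,:3],st['position']+Rt@m[:3,3]
    return K,c['distortion'],rot(c['orientation']),c['origin']
F=np.diag([1.,-1,-1])
def proj(C,P):
    K,d,Rc,o=C; Q=(np.atleast_2d(P)-o)@Rc@F
    return cv2.projectPoints(Q,np.zeros(3),np.zeros(3),K,d)[0][:,0]
def ray(C,px,z):
    K,d,Rc,o=C; u=cv2.undistortPoints(np.array(px,float).reshape(-1,1,2),K,d)[:,0]
    v=np.c_[u,np.ones(len(u))]@F@Rc.T
    return o+v*((z-o[2])/v[:,2])[:,None]
def ortho(img,C,cx,cy,w,h,z,s):
    # up = +x, left = +y ; s px per m
    W,H=int(w*s),int(h*s); i,j=np.mgrid[:H,:W]
    P=np.stack([cx+h/2-i/s, cy+w/2-j/s, np.full(i.shape,z)],-1).reshape(-1,3)
    m=proj(C,P).reshape(H,W,2).astype(np.float32)
    return cv2.remap(img,m[...,0],m[...,1],cv2.INTER_CUBIC)
E
python3 - <<'E'
from h import *
C=cam("top"); im=cv2.imread("pics/top0.png")
print("stand corners",ray(C,[(172,153),(203,147),(228,282),(198,288)],.008).round(4).tolist())
print("rack",ray(C,[(389,130),(419,129),(427,270),(395,270)],.012).round(4).tolist())
print("jar,yel,mount,span",ray(C,[(296,219),(248,222),(307,318),(315,90)],.03).round(3).tolist())
S=ray(C,[(172,153),(203,147),(228,282),(198,288)],.008).mean(0); K=ray(C,[(389,130),(419,129),(427,270),(395,270)],.012).mean(0)
print(S,K)
s=1800
a=ortho(im,C,S[0],S[1],.2,.32,.008,s);b=ortho(im,C,K[0],K[1],.2,.32,.012,s)
cv2.imwrite("pics/o1.png",np.hstack([a,b]))
E
```

```text
stand corners [[0.6415, 0.2731, 0.008], [0.6542, 0.2083, 0.008], [0.379, 0.1486, 0.008], [0.3661, 0.2091, 0.008]]
rack [[0.6917, -0.1761, 0.012], [0.6948, -0.2389, 0.012], [0.4048, -0.2497, 0.012], [0.4049, -0.1849, 0.012]]
jar,yel,mount,span [[0.504, 0.013, 0.03], [0.498, 0.108, 0.03], [0.312, -0.01, 0.03], [0.77, -0.023, 0.03]]
[0.51019825 0.20974684 0.008     ] [ 0.549063   -0.21237414  0.012     ]
```

View pics/o1.png

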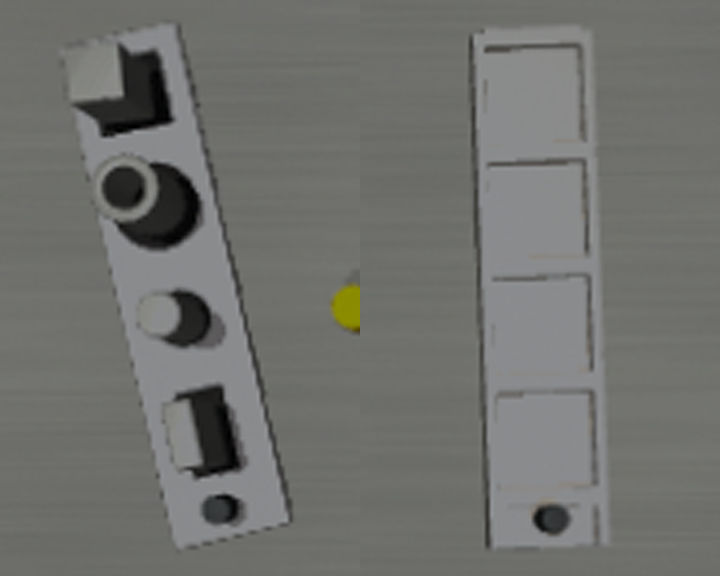

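The orthophoto puts the stand corners at (60,47), (178,23), (290,521), (178,549) and the rack edges at x≈471–488 and 592–608. Sizes come out at 284 mm and 288 mm against 286 mm given, so they agree. The stand centre is about (0.512, 0.2115) with yaw 0.226, and the rack centre about (0.549, −0.212) with yaw 0.032.

```bash
cat >> h.py <<'E'
def stand(x,y=0,z=0): return np.array([.512+np.cos(.226)*x-np.sin(.226)*y,.2115+np.sin(.226)*x+np.cos(.226)*y,z])
def rack(x,y=0,z=0): return np.array([.549+np.cos(.032)*x-np.sin(.032)*y,-.2122+np.sin(.032)*x+np.cos(.032)*y,z])
def go(p,yaw,n=None):
    """rows (6 numbers each) bringing the TCP to p, tool down with its y at yaw from world y"""
    st=readout.read_state(); R0=rot(st['orientation']); p0=st['position']
    ty=np.array([-np.sin(yaw),np.cos(yaw),0]); tz=np.array([0,0,-1.]); Rt=np.c_[np.cross(ty,tz),ty,tz]
    rv=R.from_matrix(R0.T@Rt).as_rotvec(); d=np.array(p)-p0
    n=n or int(np.ceil(max(np.linalg.norm(d)/.0295,np.abs(rv).max()/.079)))
    for k in range(n):
        Rk=R0@R.from_rotvec(rv*k/n).as_matrix()
        print("H",*(Rk.T@d/n/.03).round(2),*(rv/n/.08).round(2),sep=', ')
    print("t",round(st['t'],2),"at",p0.round(4),"d",d.round(4),"n",n)
E
python3 -c "
from h import *
go(stand(0,0,.22),.226)"
```

```text
H, -0.89, -0.37, 0.04, -0.0, -0.0, -0.5
H, -0.87, -0.41, 0.04, -0.0, -0.0, -0.5
H, -0.86, -0.44, 0.04, -0.0, -0.0, -0.5
H, -0.84, -0.47, 0.04, -0.0, -0.0, -0.5
H, -0.82, -0.51, 0.04, -0.0, -0.0, -0.5
H, -0.8, -0.54, 0.04, -0.0, -0.0, -0.5
H, -0.78, -0.57, 0.04, -0.0, -0.0, -0.5
H, -0.75, -0.6, 0.04, -0.0, -0.0, -0.5
H, -0.73, -0.63, 0.04, -0.0, -0.0, -0.5
H, -0.7, -0.66, 0.04, -0.0, -0.0, -0.5
H, -0.68, -0.69, 0.04, -0.0, -0.0, -0.5
H, -0.65, -0.71, 0.04, -0.0, -0.0, -0.5
H, -0.62, -0.74, 0.04, -0.0, -0.0, -0.5
H, -0.59, -0.76, 0.04, -0.0, -0.0, -0.5
H, -0.56, -0.79, 0.04, -0.0, -0.0, -0.5
t 0.1 at [0.1992 0.5124 0.2382] d [ 0.3128 -0.3009 -0.0182] n 15
```

Request:
{"name": "servo_tool", "arguments": {
  "commands": [0,-0.89,-0.37,0.04,0,0,-0.5,0,-0.87,-0.41,0.04,0,0,-0.5,0,-0.86,-0.44,0.04,0,0,-0.5,0,-0.84,-0.47,0.04,0,0,-0.5,0,-0.82,-0.51,0.04,0,0,-0.5,0,-0.8,-0.54,0.04,0,0,-0.5,0,-0.78,-0.57,0.04,0,0,-0.5,0,-0.75,-0.6,0.04,0,0,-0.5]
}}

```text
t: 0.77
position: [0.3669, 0.3512, 0.2288]
orientation: [-0.0, 0.024, 1.0, -0.0]
force: [0.4, 0.4, -0.2]
grip_width: 1.001
grip_force: 0.0
```

Request:
{"name": "servo_tool", "arguments": {
  "commands": [0,-0.73,-0.63,0.04,0,0,-0.5,0,-0.7,-0.66,0.04,0,0,-0.5,0,-0.68,-0.69,0.04,0,0,-0.5,0,-0.65,-0.71,0.04,0,0,-0.5,0,-0.62,-0.74,0.04,0,0,-0.5,0,-0.59,-0.76,0.04,0,0,-0.5,0,-0.56,-0.79,0.04,0,0,-0.5,0,0,0,0,0,0,0]
}}

```text
t: 1.43
position: [0.5154, 0.2091, 0.2198]
orientation: [-0.0, -0.113, 0.994, -0.001]
force: [-0.1, -0.9, -0.2]
grip_width: 1.0
grip_force: 0.0
```

```bash
python3 - <<'E'
from h import *
st=readout.read_state(); im=eyes.get_image("wrist")[:,:,::-1].copy(); C=cam("wrist",st)
print(st['t'],st['position'],st['orientation'],st['joint_pos'].round(2))
cv2.imwrite("pics/w1raw.png",im)
# stand-aligned ortho at top-of-sample height
a=ortho(im,C,.512,.2115,.22,.33,.072,1700)
# overlay predicted positions on plain wrist picture, for the stand plate and the feet
for x in(-96,-32,32,96):
    for z in (.012,.072):
        u=proj(C,stand(x/1e3,0,z))[0]; print(x,z,u.round(1))
q=proj(C,[stand(a_,b_,.008) for a_,b_ in((-.143,-.033),(.143,-.033),(.143,.033),(-.143,.033))]); print(q.round(0).tolist())
cv2.polylines(im,[q.astype(int)],True,(0,0,255),1)
cv2.imwrite("pics/w1.png",np.hstack([cv2.resize(im[60:400,200:440],None,fx=1.6,fy=1.6,interpolation=2)[:544],cv2.resize(a,None,fx=544/a.shape[0],fy=544/a.shape[0])]))
E
```

```text
1.4333 [0.51535464 0.20912659 0.21975679] [-2.02225118e-04 -1.13360846e-01  9.93553718e-01 -5.35581772e-04] [ 0.17  0.41  1.31 -0.    1.42 -1.62]
-96 0.012 [320.5  85.9]
-96 0.072 [321.   82.8]
-32 0.012 [320.4 142.6]
-32 0.072 [320.7 150.7]
32 0.012 [320.2 193.6]
32 0.072 [320.5 210.5]
96 0.012 [320.  239.5]
96 0.072 [320.3 263. ]
[[291.0, 41.0], [296.0, 268.0], [343.0, 269.0], [351.0, 41.0]]
```

View pics/w1.png

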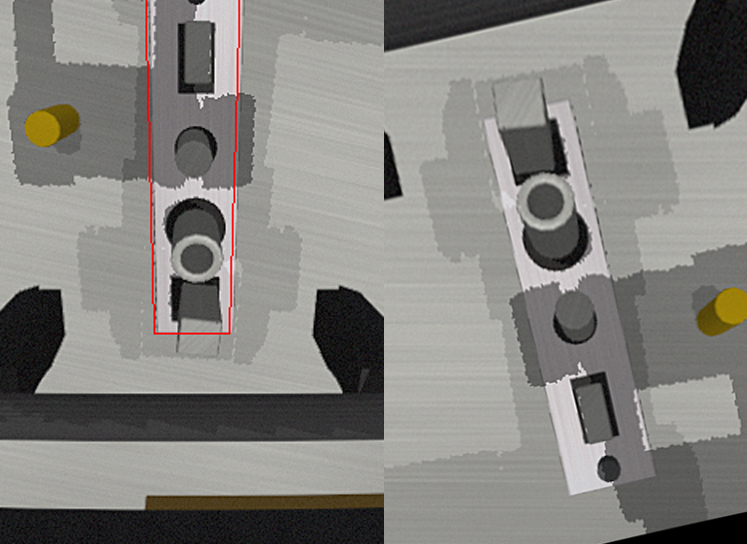

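The wrist view at z 0.072 shows the tops: flat at ortho (595,410), tube (545,201), square (521,104). They sit about 11 mm along +x from my prediction. The post is 20 mm inside the plate end, so the plate is not centred on its frame. The rack's pocket centres (o1 rows 96, 210, 325, 439) show the same 11 mm offset, so I'll correct both origins. Flat yaw is about 0.19 and square yaw about 0.13.

```bash
sed -i 's/\.512+np/.5225+np/; s/\.2115+np/.2148+np/; s/\.549+np/.5604+np/; s/-\.2122+np/-.2117+np/' h.py; python3 -c "
from h import *
print([stand(x/1e3).round(4) for x in (-96,-32,32,96)],[rack(x/1e3).round(4) for x in (-96,-32,32,96)])
go([.4285,.1928,.105],.19)"
```

```text
[array([0.4289, 0.1933, 0.    ]), array([0.4913, 0.2076, 0.    ]), array([0.5537, 0.222 , 0.    ]), array([0.6161, 0.2363, 0.    ])] [array([ 0.4644, -0.2148,  0.    ]), array([ 0.5284, -0.2127,  0.    ]), array([ 0.5924, -0.2107,  0.    ]), array([ 0.6564, -0.2086,  0.    ])]
H, 0.58, 0.01, 0.77, -0.0, -0.0, 0.09
H, 0.58, 0.01, 0.77, -0.0, -0.0, 0.09
H, 0.58, 0.0, 0.77, -0.0, -0.0, 0.09
H, 0.58, -0.0, 0.77, -0.0, -0.0, 0.09
H, 0.58, -0.01, 0.77, -0.0, -0.0, 0.09
t 1.48 at [0.5137 0.2107 0.2199] d [-0.0852 -0.0179 -0.1149] n 5
```

Request:
{"name": "servo_tool", "arguments": {
  "commands": [0,0.58,0.01,0.77,0,0,0.09,0,0.58,0.01,0.77,0,0,0.09,0,0.58,0,0.77,0,0,0.09,0,0.58,0,0.77,0,0,0.09,0,0.58,-0.01,0.77,0,0,0.09,0,0,0,0,0,0,0,0,0,0,0,0,0,0]
}}

```text
t: 2.07
position: [0.4266, 0.1946, 0.1053]
orientation: [-0.001, -0.097, 0.995, 0.0]
force: [0.1, -0.2, -0.1]
grip_width: 0.999
grip_force: 0.0
```

```bash
cat >> h.py <<'E'
def look(name,cx,cy,z=.072,w=.14,h=.14,s=4000):
    st=readout.read_state(); im=eyes.get_image("wrist")[:,:,::-1].copy(); C=cam("wrist",st)
    a=ortho(im,C,cx,cy,w,h,z,s); H,W=a.shape[:2]
    cv2.line(a,(W//2,0),(W//2,H),(0,0,255),1); cv2.line(a,(0,H//2),(W,H//2),(0,0,255),1)
    cv2.imwrite(f"pics/{name}.png",a); print(st['t'],st['position'].round(4))
E
python3 -c "
from h import *
look('f1',.4285,.1928)
go([.4285,.1928,.027],.19)"
```

```text
2.0667 [0.4266 0.1946 0.1053]
H, 0.0, -0.02, 0.88, 0.0, 0.01, 0.02
H, 0.0, -0.02, 0.88, 0.0, 0.01, 0.02
H, 0.0, -0.02, 0.88, 0.0, 0.01, 0.02
t 2.12 at [0.4281 0.1948 0.1061] d [ 0.0004 -0.002  -0.0791] n 3
```

View pics/f1.png

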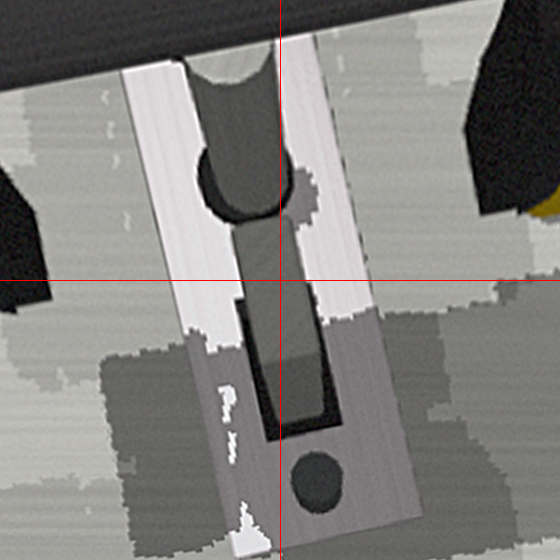

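The flat's top has corners (231,222), (300,215), (322,353), (252,362), a 17.5 × 35 mm face. Its centre (276,288) gives (0.427, 0.194) with yaw 0.154. I'll go down, grip and lift.

Request:
{"name": "servo_tool", "arguments": {
  "commands": [0,0.01,-0.01,0.88,0,0,0.15,0,0.01,-0.01,0.88,0,0,0.15,0,0.01,-0.01,0.87,0,0,0.15,0,0,0,0,0,0,0,0,0,0,0,0,0,0]
}}

```text
t: 2.53
position: [0.4278, 0.1934, 0.0269]
orientation: [0.0, -0.079, 0.997, 0.0]
force: [-0.4, -0.2, 1.1]
grip_width: 1.001
grip_force: 0.0
```

Request:
{"name": "servo_tool", "arguments": {
  "commands": [1,0,0,0,0,0,0,1,0,0,0,0,0,0,1,0,0,0,0,0,0,1,0,0,0,0,0,0,1,0,0,0,0,0,0,1,0,0,0,0,0,0,1,0,0,0,0,0,0,1,0,0,0,0,0,0],
  "newtons": 25
}}

```text
t: 3.2
position: [0.4268, 0.193, 0.0264]
orientation: [-0.0, -0.079, 0.997, -0.0]
force: [-0.6, 0.4, 0.3]
grip_width: 0.42
grip_force: 0.0
```

Request:
{"name": "servo_tool", "arguments": {
  "commands": [1,0,0,0,0,0,0,1,0,0,0,0,0,0,1,0,0,0,0,0,0,1,0,0,0,0,0,0,1,0,0,0,0,0,0,1,0,0,0,0,0,0]
}}

```text
t: 3.7
position: [0.4268, 0.1931, 0.0263]
orientation: [0.0, -0.079, 0.997, 0.0]
force: [0.5, 1.8, 0.2]
grip_width: 0.18
grip_force: 24.9
```

Request:
{"name": "servo_tool", "arguments": {
  "commands": [1,0,0,-0.5,0,0,0,1,0,0,-0.9,0,0,0,1,0,0,-0.9,0,0,0,1,0,0,-0.9,0,0,0,1,0,0,0,0,0,0]
}}

```text
t: 4.12
position: [0.4284, 0.1934, 0.1262]
orientation: [0.004, -0.079, 0.997, 0.0]
force: [0.9, 0.6, -1.5]
grip_width: 0.18
grip_force: 24.9
```

```bash
python3 -c "
from h import *
p=rack(.096); go([p[0],p[1],.122],.032)"
```

```text
H, -0.34, -0.9, 0.01, 0.0, 0.01, 0.1
H, -0.34, -0.9, 0.01, 0.0, 0.01, 0.1
H, -0.35, -0.9, 0.01, 0.0, 0.01, 0.1
H, -0.36, -0.89, 0.01, 0.0, 0.01, 0.1
H, -0.37, -0.89, 0.01, 0.0, 0.01, 0.1
H, -0.37, -0.89, 0.01, 0.0, 0.01, 0.1
H, -0.38, -0.88, 0.01, 0.0, 0.01, 0.1
H, -0.39, -0.88, 0.01, 0.0, 0.01, 0.1
H, -0.39, -0.88, 0.01, 0.0, 0.01, 0.1
H, -0.4, -0.88, 0.01, 0.0, 0.01, 0.1
H, -0.41, -0.87, 0.01, 0.0, 0.01, 0.1
H, -0.41, -0.87, 0.01, 0.0, 0.01, 0.1
H, -0.42, -0.87, 0.01, 0.0, 0.01, 0.1
H, -0.43, -0.86, 0.01, 0.0, 0.01, 0.1
H, -0.43, -0.86, 0.01, 0.0, 0.01, 0.1
H, -0.44, -0.86, 0.01, 0.0, 0.01, 0.1
t 4.12 at [0.4284 0.1934 0.1262] d [ 0.228  -0.402  -0.0042] n 16
```

Request:
{"name": "servo_tool", "arguments": {
  "commands": [1,-0.34,-0.9,0,0,0,0.1,1,-0.34,-0.9,0,0,0,0.1,1,-0.35,-0.9,0,0,0,0.1,1,-0.36,-0.89,0,0,0,0.1,1,-0.37,-0.89,0,0,0,0.1,1,-0.37,-0.89,0,0,0,0.1,1,-0.38,-0.88,0,0,0,0.1,1,-0.39,-0.88,0,0,0,0.1]
}}

```text
t: 4.78
position: [0.5405, -0.0092, 0.1207]
orientation: [-0.001, -0.046, 0.999, 0.0]
force: [0.9, 0.7, -2.2]
grip_width: 0.179
grip_force: 24.9
```

Request:
{"name": "servo_tool", "arguments": {
  "commands": [1,-0.39,-0.88,0,0,0,0.1,1,-0.4,-0.88,0,0,0,0.1,1,-0.41,-0.87,0,0,0,0.1,1,-0.41,-0.87,0,0,0,0.1,1,-0.42,-0.87,0,0,0,0.1,1,-0.43,-0.86,0,0,0,0.1,1,-0.43,-0.86,0,0,0,0.1,1,-0.44,-0.86,0,0,0,0.1]
}}

```text
t: 5.45
position: [0.6538, -0.2106, 0.1201]
orientation: [-0.001, -0.014, 1.0, 0.001]
force: [1.2, 0.8, -3.2]
grip_width: 0.178
grip_force: 24.9
```

Request:
{"name": "servo_tool", "arguments": {
  "commands": [1,0,0,0,0,0,0,1,0,0,0,0,0,0]
}}

```text
t: 5.62
position: [0.6535, -0.2105, 0.1196]
orientation: [-0.001, -0.014, 1.0, 0.001]
force: [0.1, 0.9, -3.6]
grip_width: 0.179
grip_force: 24.9
```

```bash
python3 -c "
from h import *
look('r1',.60,-.2107,.012,.2,.28,2000)
p=rack(.096); go([p[0],p[1],.020],.032)"
```

```text
5.6167 [ 0.6535 -0.2105  0.1196]
H, -0.03, 0.0, 0.83, 0.01, -0.01, -0.01
H, -0.03, 0.0, 0.83, 0.01, -0.01, -0.01
H, -0.03, 0.01, 0.83, 0.01, -0.01, -0.01
H, -0.03, 0.01, 0.83, 0.01, -0.01, -0.01
t 5.67 at [ 0.6532 -0.2094  0.1201] d [ 0.0031  0.0008 -0.1001] n 4
```

View pics/r1.png

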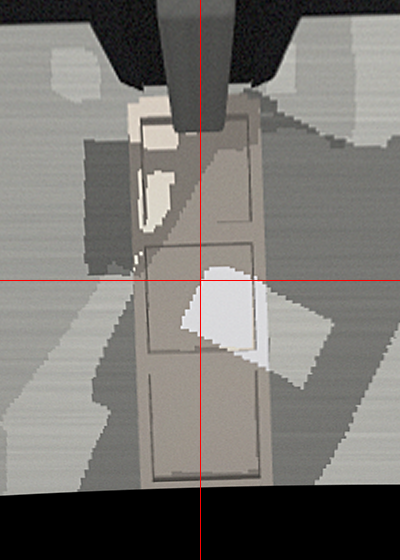

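In the wrist ortho, pocket 4 spans columns 141–250 and rows 117–222, so its centre is about (0.655, −0.2085). Pocket 3 is centred at about (0.5915, −0.211). Both match the model within 1.5 mm, so I'll lower the flat.

Request:
{"name": "servo_tool", "arguments": {
  "commands": [1,-0.04,0.02,0.9,0,0,0,1,-0.04,0.02,0.9,0,0,0,1,0,0,0.9,0,0,0,1,0,0,0.5,0,0,0,1,0,0,0.15,0,0,0,1,0,0,0,0,0,0,1,0,0,0,0,0,0]
}}

```text
t: 6.25
position: [0.6566, -0.2079, 0.0227]
orientation: [0.001, -0.015, 1.0, -0.0]
force: [-1.2, -0.2, -2.8]
grip_width: 0.181
grip_force: 24.9
```

Request:
{"name": "servo_tool", "arguments": {
  "commands": [1,0,0,0.08,0,0,0,1,0,0,0.02,0,0,0,1,0,0,0,0,0,0]
}}

```text
t: 6.5
position: [0.6565, -0.2083, 0.0194]
orientation: [0.0, -0.015, 1.0, -0.0]
force: [-0.4, -1.2, -2.9]
grip_width: 0.175
grip_force: 24.9
```

Request:
{"name": "servo_tool", "arguments": {
  "commands": [1,0,0,0.03,0,0,0,1,0,0,0,0,0,0,0.6,0,0,0,0,0,0,0.4,0,0,0,0,0,0,0.4,0,0,0,0,0,0,0.4,0,0,0,0,0,0,0.4,0,0,0,0,0,0,0.4,0,0,0,0,0,0]
}}

```text
t: 7.17
position: [0.6563, -0.2083, 0.018]
orientation: [0.0, -0.015, 1.0, -0.0]
force: [-0.4, 0.4, 0.2]
grip_width: 0.594
grip_force: 0.0
```

Request:
{"name": "servo_tool", "arguments": {
  "commands": [0,0,0,-0.5,0,0,0,0,0,0,-0.9,0,0,0,0,0,0,-0.9,0,0,0,0,0,0,-0.9,0,0,0,0,0,0,0,0,0,0]
}}

```text
t: 7.58
position: [0.6582, -0.2091, 0.1201]
orientation: [0.004, -0.015, 1.0, -0.002]
force: [-0.0, -0.0, 0.1]
grip_width: 0.957
grip_force: 0.0
```

```bash
python3 -c "
from h import *
look('r2',.645,-.2107,.064,.2,.28,2000)
p=stand(-.032); go([p[0],p[1],.105],.226)"
```

```text
7.5833 [ 0.6582 -0.2091  0.1201]
H, 0.32, 0.88, 0.02, -0.0, 0.0, -0.15
H, 0.31, 0.88, 0.02, -0.0, 0.0, -0.15
H, 0.3, 0.88, 0.02, -0.0, 0.0, -0.15
H, 0.29, 0.89, 0.02, -0.0, 0.0, -0.15
H, 0.28, 0.89, 0.02, -0.0, 0.0, -0.15
H, 0.27, 0.9, 0.02, -0.0, 0.0, -0.15
H, 0.25, 0.9, 0.02, -0.0, 0.0, -0.15
H, 0.24, 0.9, 0.02, -0.0, 0.0, -0.15
H, 0.23, 0.9, 0.02, -0.0, 0.0, -0.15
H, 0.22, 0.91, 0.02, -0.0, 0.0, -0.15
H, 0.21, 0.91, 0.02, -0.0, 0.0, -0.15
H, 0.2, 0.91, 0.02, -0.0, 0.0, -0.15
H, 0.19, 0.91, 0.02, -0.0, 0.0, -0.15
H, 0.18, 0.92, 0.02, -0.0, 0.0, -0.15
H, 0.17, 0.92, 0.02, -0.0, 0.0, -0.15
H, 0.15, 0.92, 0.03, -0.0, 0.0, -0.15
t 7.63 at [ 0.6574 -0.2088  0.1171] d [-0.1661  0.4164 -0.0121] n 16
```

View pics/r2.png

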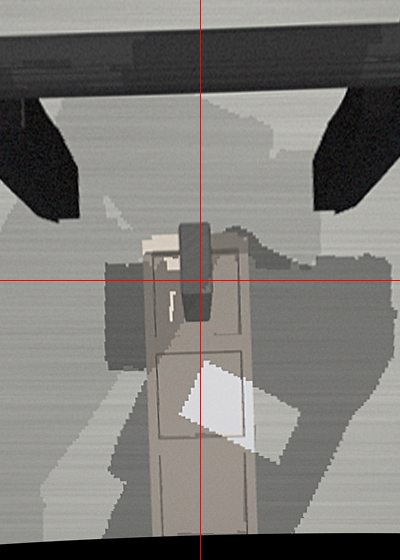

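The flat stands upright in pocket 4, with its top at (195,259), or (0.6555, −0.208). On to the rod.

Request:
{"name": "servo_tool", "arguments": {
  "commands": [0,0.32,0.88,0.02,0,0,-0.15,0,0.31,0.88,0.02,0,0,-0.15,0,0.3,0.88,0.02,0,0,-0.15,0,0.29,0.89,0.02,0,0,-0.15,0,0.28,0.89,0.02,0,0,-0.15,0,0.27,0.9,0.02,0,0,-0.15,0,0.25,0.9,0.02,0,0,-0.15,0,0.24,0.9,0.02,0,0,-0.15]
}}

```text
t: 8.3
position: [0.5722, 0.0014, 0.108]
orientation: [-0.001, -0.063, 0.998, 0.0]
force: [1.0, 0.4, 0.4]
grip_width: 0.997
grip_force: 0.0
```

Request:
{"name": "servo_tool", "arguments": {
  "commands": [0,0.23,0.9,0.02,0,0,-0.15,0,0.22,0.91,0.02,0,0,-0.15,0,0.21,0.91,0.02,0,0,-0.15,0,0.2,0.91,0.02,0,0,-0.15,0,0.19,0.91,0.02,0,0,-0.15,0,0.18,0.92,0.02,0,0,-0.15,0,0.17,0.92,0.02,0,0,-0.15,0,0.15,0.92,0.02,0,0,-0.15]
}}

```text
t: 8.97
position: [0.4898, 0.2094, 0.1033]
orientation: [-0.001, -0.111, 0.994, -0.0]
force: [0.6, -0.2, 0.1]
grip_width: 1.0
grip_force: 0.0
```

Request:
{"name": "servo_tool", "arguments": {
  "commands": [0,0,0,0,0,0,0,0,0,0,0,0,0,0]
}}

```text
t: 9.13
position: [0.4902, 0.2091, 0.1035]
orientation: [-0.001, -0.111, 0.994, -0.0]
force: [0.4, 0.2, -0.7]
grip_width: 1.005
grip_force: 0.0
```

```bash
python3 -c "
from h import *
p=stand(-.032); look('s2',p[0],p[1])
go([p[0],p[1],.027],.226)"
```

```text
9.1333 [0.4902 0.2091 0.1035]
H, -0.01, -0.01, 0.85, -0.0, -0.0, -0.02
H, -0.0, -0.01, 0.85, -0.0, -0.0, -0.02
H, -0.0, -0.01, 0.85, -0.0, -0.0, -0.02
t 9.18 at [0.4908 0.2083 0.1037] d [ 0.0005 -0.0006 -0.0767] n 3
```

View pics/s2.png

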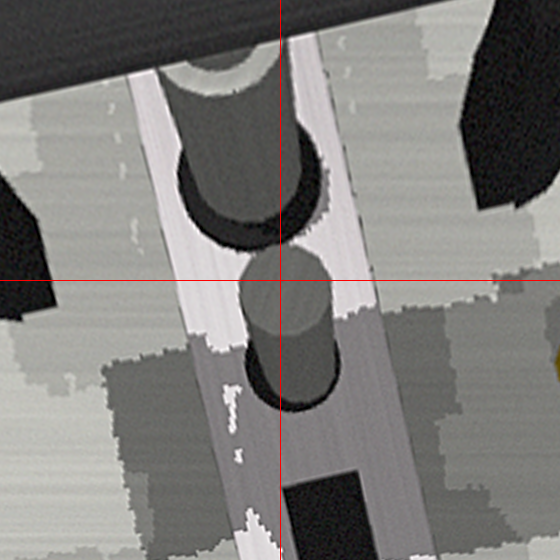

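The rod's top circle is centred at (286,290), or (0.489, 0.206), so I'll shift about 2 mm on the way down.

Request:
{"name": "servo_tool", "arguments": {
  "commands": [0,0.03,-0.02,0.86,0,0,0,0,0.03,-0.02,0.86,0,0,0,0,0,0,0.86,0,0,0,0.5,0,0,0,0,0,0,1,0,0,0,0,0,0,1,0,0,0,0,0,0,1,0,0,0,0,0,0,1,0,0,0,0,0,0]
}}

```text
t: 9.85
position: [0.4903, 0.2068, 0.0282]
orientation: [0.001, -0.11, 0.994, 0.0]
force: [-0.5, -0.3, -0.1]
grip_width: 0.645
grip_force: 0.0
```

Request:
{"name": "servo_tool", "arguments": {
  "commands": [1,0,0,0,0,0,0,1,0,0,0,0,0,0,1,0,0,0,0,0,0,1,0,0,0,0,0,0,1,0,0,0,0,0,0,1,0,0,0,0,0,0,1,0,0,0,0,0,0,1,0,0,0,0,0,0]
}}

```text
t: 10.52
position: [0.4896, 0.2068, 0.027]
orientation: [0.0, -0.11, 0.994, -0.0]
force: [-0.4, -0.3, 1.9]
grip_width: 0.265
grip_force: 25.0
```

Request:
{"name": "servo_tool", "arguments": {
  "commands": [1,0,0,0,0,0,0,1,0,0,-0.5,0,0,0,1,0,0,-0.9,0,0,0,1,0,0,-0.9,0,0,0,1,0,0,-0.9,0,0,0,1,0,0,0,0,0,0]
}}

```text
t: 11.02
position: [0.4914, 0.2072, 0.1272]
orientation: [0.004, -0.11, 0.994, 0.0]
force: [1.0, 0.8, -2.6]
grip_width: 0.268
grip_force: 25.0
```

```bash
python3 -c "
from h import *
go([.592,-.211,.122],.032)"
```

```text
H, -0.01, -0.96, 0.01, 0.0, 0.01, 0.16
H, -0.03, -0.96, 0.01, 0.0, 0.01, 0.16
H, -0.04, -0.96, 0.01, 0.0, 0.01, 0.16
H, -0.05, -0.95, 0.01, 0.0, 0.01, 0.16
H, -0.06, -0.95, 0.01, 0.0, 0.01, 0.16
H, -0.07, -0.95, 0.01, 0.0, 0.01, 0.16
H, -0.09, -0.95, 0.01, 0.0, 0.01, 0.16
H, -0.1, -0.95, 0.01, 0.0, 0.01, 0.16
H, -0.11, -0.95, 0.01, 0.0, 0.01, 0.16
H, -0.12, -0.95, 0.01, 0.0, 0.01, 0.16
H, -0.13, -0.95, 0.01, 0.0, 0.01, 0.16
H, -0.15, -0.94, 0.01, 0.0, 0.01, 0.16
H, -0.16, -0.94, 0.01, 0.0, 0.01, 0.16
H, -0.17, -0.94, 0.01, 0.0, 0.01, 0.16
H, -0.18, -0.94, 0.01, 0.0, 0.01, 0.16
t 11.02 at [0.4914 0.2072 0.1272] d [ 0.1006 -0.4182 -0.0052] n 15
```

Request:
{"name": "servo_tool", "arguments": {
  "commands": [1,-0.01,-0.96,0,0,0,0.16,1,-0.03,-0.96,0,0,0,0.16,1,-0.04,-0.96,0,0,0,0.16,1,-0.05,-0.95,0,0,0,0.16,1,-0.06,-0.95,0,0,0,0.16,1,-0.07,-0.95,0,0,0,0.16,1,-0.09,-0.95,0,0,0,0.16,1,-0.1,-0.95,0,0,0,0.16]
}}

```text
t: 11.68
position: [0.5426, -0.0176, 0.1215]
orientation: [-0.001, -0.059, 0.998, 0.0]
force: [0.2, -0.3, -2.6]
grip_width: 0.265
grip_force: 25.0
```

Request:
{"name": "servo_tool", "arguments": {
  "commands": [1,-0.11,-0.95,0,0,0,0.16,1,-0.12,-0.95,0,0,0,0.16,1,-0.13,-0.95,0,0,0,0.16,1,-0.15,-0.94,0,0,0,0.16,1,-0.16,-0.94,0,0,0,0.16,1,-0.17,-0.94,0,0,0,0.16,1,-0.18,-0.94,0,0,0,0.16,1,0,0,0,0,0,0]
}}

```text
t: 12.35
position: [0.5897, -0.2162, 0.1208]
orientation: [-0.0, -0.012, 1.0, -0.0]
force: [-0.5, -0.6, -1.7]
grip_width: 0.264
grip_force: 25.0
```

Request:
{"name": "servo_tool", "arguments": {
  "commands": [1,0,0,0,0,0,0,1,0,0,0,0,0,0]
}}

```text
t: 12.52
position: [0.5889, -0.2107, 0.1216]
orientation: [-0.001, -0.015, 1.0, 0.001]
force: [0.5, -0.2, -2.3]
grip_width: 0.265
grip_force: 25.0
```

Request:
{"name": "servo_tool", "arguments": {
  "commands": [1,-0.05,0,0.9,0,0,0,1,-0.05,0,0.9,0,0,0,1,0,0,0.9,0,0,0,1,0,0,0.5,0,0,0,1,0,0,0.17,0,0,0,1,0,0,0,0,0,0,1,0,0,0,0,0,0,1,0,0,0,0,0,0]
}}

```text
t: 13.18
position: [0.5931, -0.2113, 0.0231]
orientation: [0.001, -0.015, 1.0, -0.001]
force: [0.1, 0.4, -2.6]
grip_width: 0.268
grip_force: 25.0
```

Request:
{"name": "servo_tool", "arguments": {
  "commands": [1,0,0,0.08,0,0,0,1,0,0,0.05,0,0,0,1,0,0,0,0,0,0,1,0,0,0,0,0,0]
}}

```text
t: 13.52
position: [0.593, -0.2115, 0.019]
orientation: [0.001, -0.015, 1.0, -0.0]
force: [-1.1, 1.3, 5.7]
grip_width: 0.262
grip_force: 25.0
```

Contact with the floor (+5.7 N). I'll release and lift.

Request:
{"name": "servo_tool", "arguments": {
  "commands": [0.6,0,0,0,0,0,0,0.4,0,0,0,0,0,0,0.4,0,0,0,0,0,0,0.4,0,0,0,0,0,0,0.4,0,0,0,0,0,0,0.4,0,0,0,0,0,0]
}}

```text
t: 14.02
position: [0.5925, -0.2115, 0.0178]
orientation: [-0.0, -0.015, 1.0, 0.0]
force: [0.6, 0.2, -0.1]
grip_width: 0.6
grip_force: 0.0
```

Request:
{"name": "servo_tool", "arguments": {
  "commands": [0,0,0,-0.5,0,0,0,0,0,0,-0.9,0,0,0,0,0,0,-0.9,0,0,0,0,0,0,-0.9,0,0,0,0,0,0,0,0,0,0,0,0,0,0,0,0,0]
}}

```text
t: 14.52
position: [0.593, -0.2117, 0.1152]
orientation: [0.001, -0.015, 1.0, -0.001]
force: [0.9, -0.6, -1.4]
grip_width: 0.996
grip_force: 0.0
```

```bash
python3 -c "
from h import *
p=stand(.032); go([p[0]-.0015,p[1]-.001,.105],.226)"
```

```text
H, 0.06, 0.96, 0.02, -0.0, 0.0, -0.16
H, 0.05, 0.96, 0.02, -0.0, 0.0, -0.16
H, 0.04, 0.97, 0.02, -0.0, 0.0, -0.16
H, 0.02, 0.97, 0.02, -0.0, 0.0, -0.16
H, 0.01, 0.97, 0.02, -0.0, 0.0, -0.16
H, -0.0, 0.97, 0.02, -0.0, 0.0, -0.16
H, -0.01, 0.97, 0.02, -0.0, 0.0, -0.16
H, -0.03, 0.97, 0.02, -0.0, 0.0, -0.16
H, -0.04, 0.96, 0.02, -0.0, 0.0, -0.16
H, -0.05, 0.96, 0.02, -0.0, 0.0, -0.16
H, -0.06, 0.96, 0.02, -0.0, 0.0, -0.16
H, -0.08, 0.96, 0.02, -0.0, 0.0, -0.16
H, -0.09, 0.96, 0.02, -0.0, 0.0, -0.16
H, -0.1, 0.96, 0.02, -0.0, 0.0, -0.16
H, -0.11, 0.96, 0.02, -0.0, 0.0, -0.16
t 14.52 at [ 0.593  -0.2117  0.1152] d [-0.0408  0.4326 -0.0102] n 15
```

Request:
{"name": "servo_tool", "arguments": {
  "commands": [0,0.06,0.96,0.02,0,0,-0.16,0,0.05,0.96,0.02,0,0,-0.16,0,0.04,0.97,0.02,0,0,-0.16,0,0.02,0.97,0.02,0,0,-0.16,0,0.01,0.97,0.02,0,0,-0.16,0,0,0.97,0.02,0,0,-0.16,0,-0.01,0.97,0.02,0,0,-0.16,0,-0.03,0.97,0.02,0,0,-0.16]
}}

```text
t: 15.18
position: [0.5701, 0.0213, 0.1076]
orientation: [-0.001, -0.066, 0.998, 0.0]
force: [1.2, 0.1, -0.3]
grip_width: 0.999
grip_force: 0.0
```

Request:
{"name": "servo_tool", "arguments": {
  "commands": [0,-0.04,0.96,0.02,0,0,-0.16,0,-0.05,0.96,0.02,0,0,-0.16,0,-0.06,0.96,0.02,0,0,-0.16,0,-0.08,0.96,0.02,0,0,-0.16,0,-0.09,0.96,0.02,0,0,-0.16,0,-0.1,0.96,0.02,0,0,-0.16,0,-0.11,0.96,0.02,0,0,-0.16,0,0,0,0,0,0,0]
}}

```text
t: 15.85
position: [0.551, 0.2254, 0.1033]
orientation: [-0.001, -0.113, 0.994, 0.0]
force: [0.3, 0.1, 0.4]
grip_width: 1.0
grip_force: 0.0
```

Request:
{"name": "servo_tool", "arguments": {
  "commands": [0,0,0,0,0,0,0,0,0,0,0,0,0,0]
}}

```text
t: 16.02
position: [0.5524, 0.2207, 0.104]
orientation: [-0.001, -0.11, 0.994, -0.0]
force: [0.1, -0.4, -0.2]
grip_width: 0.998
grip_force: 0.0
```

```bash
python3 -c "
from h import *
p=stand(.032); look('s3',p[0],p[1])
go([p[0],p[1],.027],.226)"
```

```text
16.0167 [0.5524 0.2207 0.104 ]
H, -0.02, 0.02, 0.86, -0.0, -0.01, -0.02
H, -0.02, 0.02, 0.86, -0.0, -0.01, -0.02
H, -0.02, 0.02, 0.86, -0.0, -0.01, -0.02
t 16.07 at [0.5526 0.2203 0.1043] d [ 0.0011  0.0017 -0.0773] n 3
```

View pics/s3.png

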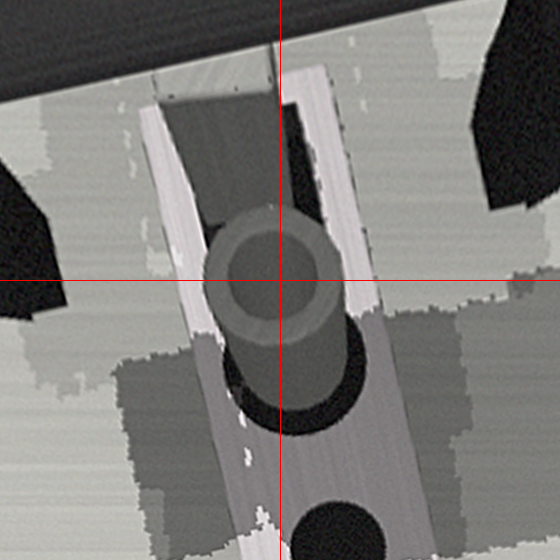

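The tube's top ring is centred at (274,275), or (0.555, 0.223). I'll shift about 3 mm and descend.

Request:
{"name": "servo_tool", "arguments": {
  "commands": [0,-0.04,0.04,0.86,0,0,0,0,-0.04,0.04,0.86,0,0,0,0,0,0,0.86,0,0,0,0,0,0,0.04,0,0,0,0.5,0,0,0,0,0,0,1,0,0,0,0,0,0,1,0,0,0,0,0,0,1,0,0,0,0,0,0]
}}

```text
t: 16.73
position: [0.5552, 0.2241, 0.0279]
orientation: [0.001, -0.11, 0.994, 0.0]
force: [0.3, 0.1, 0.3]
grip_width: 0.724
grip_force: 0.0
```

Request:
{"name": "servo_tool", "arguments": {
  "commands": [1,0,0,0,0,0,0,1,0,0,0,0,0,0,1,0,0,0,0,0,0,1,0,0,0,0,0,0,1,0,0,0,0,0,0,1,0,0,0,0,0,0,1,0,0,0,0,0,0]
}}

```text
t: 17.32
position: [0.5546, 0.2242, 0.0265]
orientation: [0.0, -0.11, 0.994, -0.0]
force: [-0.4, -0.3, 3.2]
grip_width: 0.402
grip_force: 25.0
```

Request:
{"name": "servo_tool", "arguments": {
  "commands": [1,0,0,0,0,0,0,1,0,0,-0.5,0,0,0,1,0,0,-0.9,0,0,0,1,0,0,-0.9,0,0,0,1,0,0,-0.9,0,0,0,1,0,0,0,0,0,0,1,0,0,0,0,0,0]
}}

```text
t: 17.9
position: [0.5546, 0.2243, 0.1226]
orientation: [0.001, -0.11, 0.994, 0.0]
force: [-1.4, 0.5, -3.3]
grip_width: 0.398
grip_force: 25.0
```

```bash
python3 -c "
from h import *
go([.5285,-.213,.122],.032)"
```

```text
H, 0.27, -0.94, 0.0, 0.0, 0.0, 0.16
H, 0.26, -0.94, 0.0, 0.0, 0.0, 0.16
H, 0.25, -0.94, 0.0, 0.0, 0.0, 0.16
H, 0.23, -0.94, 0.0, 0.0, 0.0, 0.16
H, 0.22, -0.95, 0.0, 0.0, 0.0, 0.16
H, 0.21, -0.95, 0.0, 0.0, 0.0, 0.16
H, 0.2, -0.95, 0.0, 0.0, 0.0, 0.16
H, 0.19, -0.96, 0.0, 0.0, 0.0, 0.16
H, 0.17, -0.96, 0.0, 0.0, 0.0, 0.16
H, 0.16, -0.96, 0.0, 0.0, 0.0, 0.16
H, 0.15, -0.96, 0.0, 0.0, 0.0, 0.16
H, 0.14, -0.96, 0.0, 0.0, 0.0, 0.16
H, 0.13, -0.97, 0.0, 0.0, 0.0, 0.16
H, 0.11, -0.97, 0.0, 0.0, 0.0, 0.16
H, 0.1, -0.97, 0.0, 0.0, 0.0, 0.16
t 17.9 at [0.5546 0.2243 0.1226] d [-0.0261 -0.4373 -0.0006] n 15
```

Request:
{"name": "servo_tool", "arguments": {
  "commands": [1,0.27,-0.94,0,0,0,0.16,1,0.26,-0.94,0,0,0,0.16,1,0.25,-0.94,0,0,0,0.16,1,0.23,-0.94,0,0,0,0.16,1,0.22,-0.95,0,0,0,0.16,1,0.21,-0.95,0,0,0,0.16,1,0.2,-0.95,0,0,0,0.16,1,0.19,-0.96,0,0,0,0.16]
}}

```text
t: 18.57
position: [0.539, -0.0102, 0.1201]
orientation: [-0.002, -0.059, 0.998, 0.001]
force: [0.7, -0.4, -3.1]
grip_width: 0.404
grip_force: 25.0
```

Request:
{"name": "servo_tool", "arguments": {
  "commands": [1,0.17,-0.96,0,0,0,0.16,1,0.16,-0.96,0,0,0,0.16,1,0.15,-0.96,0,0,0,0.16,1,0.14,-0.96,0,0,0,0.16,1,0.13,-0.97,0,0,0,0.16,1,0.11,-0.97,0,0,0,0.16,1,0.1,-0.97,0,0,0,0.16,1,0,0,0,0,0,0]
}}

```text
t: 19.23
position: [0.5268, -0.2176, 0.1199]
orientation: [-0.001, -0.012, 1.0, 0.0]
force: [-0.6, 0.2, -2.5]
grip_width: 0.4
grip_force: 25.0
```

Request:
{"name": "servo_tool", "arguments": {
  "commands": [1,0,0,0,0,0,0,1,0,0,0,0,0,0]
}}

```text
t: 19.4
position: [0.5272, -0.2124, 0.1208]
orientation: [-0.001, -0.015, 1.0, 0.001]
force: [1.2, 0.7, -2.4]
grip_width: 0.405
grip_force: 25.0
```

Request:
{"name": "servo_tool", "arguments": {
  "commands": [1,-0.02,0,0.9,0,0,0,1,-0.02,0,0.9,0,0,0,1,0,0,0.9,0,0,0,1,0,0,0.5,0,0,0,1,0,0,0.15,0,0,0,1,0,0,0,0,0,0,1,0,0,0,0,0,0,1,0,0,0,0,0,0]
}}

```text
t: 20.07
position: [0.5297, -0.2132, 0.023]
orientation: [0.001, -0.015, 1.0, -0.001]
force: [-0.9, -0.6, -2.9]
grip_width: 0.399
grip_force: 25.0
```

Request:
{"name": "servo_tool", "arguments": {
  "commands": [1,0,0,0.08,0,0,0,1,0,0,0.05,0,0,0,1,0,0,0,0,0,0,1,0,0,0,0,0,0]
}}

```text
t: 20.4
position: [0.5294, -0.2134, 0.0185]
orientation: [0.001, -0.015, 1.0, -0.0]
force: [0.4, 0.9, 2.3]
grip_width: 0.403
grip_force: 25.0
```

Request:
{"name": "servo_tool", "arguments": {
  "commands": [0.4,0,0,0,0,0,0,0.3,0,0,0,0,0,0,0.3,0,0,0,0,0,0,0.3,0,0,0,0,0,0,0.3,0,0,0,0,0,0,0.3,0,0,0,0,0,0]
}}

```text
t: 20.9
position: [0.529, -0.2133, 0.0179]
orientation: [-0.0, -0.015, 1.0, 0.0]
force: [0.2, -0.5, 0.2]
grip_width: 0.699
grip_force: 0.0
```

Request:
{"name": "servo_tool", "arguments": {
  "commands": [0,0,0,-0.5,0,0,0,0,0,0,-0.9,0,0,0,0,0,0,-0.9,0,0,0,0,0,0,-0.9,0,0,0,0,0,0,0,0,0,0,0,0,0,0,0,0,0]
}}

```text
t: 21.4
position: [0.5295, -0.2135, 0.1151]
orientation: [0.001, -0.015, 1.0, -0.001]
force: [-0.6, -0.5, -0.3]
grip_width: 1.0
grip_force: 0.0
```

```bash
python3 -c "
from h import *
go([.6155,.2375,.105],.13)"
```

```text
H, -0.21, 0.93, 0.02, -0.0, 0.0, -0.08
H, -0.21, 0.93, 0.02, -0.0, 0.0, -0.08
H, -0.22, 0.93, 0.02, -0.0, 0.0, -0.08
H, -0.22, 0.93, 0.02, -0.0, 0.0, -0.08
H, -0.23, 0.93, 0.02, -0.0, 0.0, -0.08
H, -0.24, 0.93, 0.02, -0.0, 0.0, -0.08
H, -0.24, 0.93, 0.02, -0.0, 0.0, -0.08
H, -0.25, 0.92, 0.02, -0.0, 0.0, -0.08
H, -0.25, 0.92, 0.02, -0.0, 0.0, -0.08
H, -0.26, 0.92, 0.02, -0.0, 0.0, -0.08
H, -0.27, 0.92, 0.02, -0.0, 0.0, -0.08
H, -0.27, 0.92, 0.02, -0.0, 0.0, -0.08
H, -0.28, 0.92, 0.02, -0.0, 0.0, -0.08
H, -0.28, 0.91, 0.02, -0.0, 0.0, -0.08
H, -0.29, 0.91, 0.02, -0.0, 0.0, -0.08
H, -0.29, 0.91, 0.02, -0.0, 0.0, -0.08
t 21.4 at [ 0.5295 -0.2135  0.1151] d [ 0.086   0.451  -0.0101] n 16
```

Request:
{"name": "servo_tool", "arguments": {
  "commands": [0,-0.21,0.93,0.02,0,0,-0.08,0,-0.21,0.93,0.02,0,0,-0.08,0,-0.22,0.93,0.02,0,0,-0.08,0,-0.22,0.93,0.02,0,0,-0.08,0,-0.23,0.93,0.02,0,0,-0.08,0,-0.24,0.93,0.02,0,0,-0.08,0,-0.24,0.93,0.02,0,0,-0.08,0,-0.25,0.92,0.02,0,0,-0.08]
}}

```text
t: 22.07
position: [0.5715, 0.0137, 0.1076]
orientation: [-0.001, -0.04, 0.999, 0.0]
force: [0.7, 0.2, 0.3]
grip_width: 1.0
grip_force: 0.0
```

Request:
{"name": "servo_tool", "arguments": {
  "commands": [0,-0.25,0.92,0.02,0,0,-0.08,0,-0.26,0.92,0.02,0,0,-0.08,0,-0.27,0.92,0.02,0,0,-0.08,0,-0.27,0.92,0.02,0,0,-0.08,0,-0.28,0.92,0.02,0,0,-0.08,0,-0.28,0.91,0.02,0,0,-0.08,0,-0.29,0.91,0.02,0,0,-0.08,0,-0.29,0.91,0.02,0,0,-0.08]
}}

```text
t: 22.73
position: [0.6144, 0.239, 0.1025]
orientation: [-0.001, -0.066, 0.998, -0.0]
force: [-0.1, -0.2, -0.3]
grip_width: 1.002
grip_force: 0.0
```

Request:
{"name": "servo_tool", "arguments": {
  "commands": [0,0,0,0,0,0,0,0,0,0,0,0,0,0,0,0,0,0,0,0,0]
}}

```text
t: 22.98
position: [0.6144, 0.237, 0.1031]
orientation: [-0.001, -0.066, 0.998, -0.0]
force: [-0.3, -0.3, -0.7]
grip_width: 1.003
grip_force: 0.0
```

```bash
python3 -c "
from h import *
look('s4',.6155,.2375)
go([.6155,.2375,.027],.13)"
```

```text
22.9833 [0.6144 0.237  0.1031]
H, -0.01, 0.01, 0.85, -0.0, -0.01, 0.0
H, -0.01, 0.01, 0.85, -0.0, -0.01, 0.0
H, -0.01, 0.01, 0.85, -0.0, -0.01, 0.0
t 23.03 at [0.6146 0.2366 0.1035] d [ 0.0009  0.0009 -0.0765] n 3
```

View pics/s4.png

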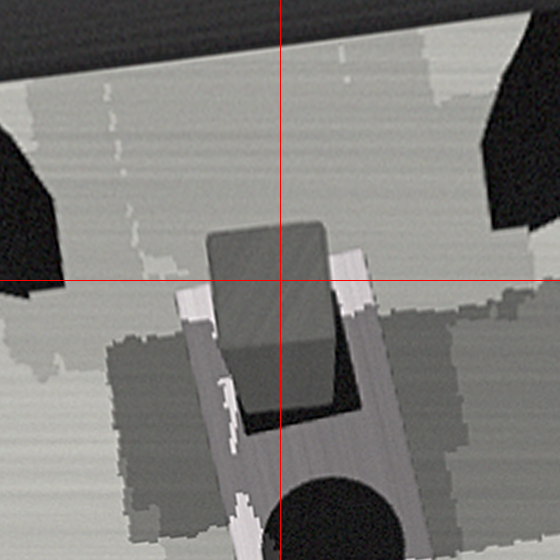

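The square's top corners are (207,234), (324,221), (335,338), (218,350). The centre is (0.614, 0.239) and the yaw about 0.10. I'll correct 3 mm sideways and +0.03 rad, then descend and grip.

Request:
{"name": "servo_tool", "arguments": {
  "commands": [0,0,0.04,0.86,0,0,0.15,0,0,0.04,0.86,0,0,0.15,0,0,0,0.86,0,0,0.1,0,0,0,0,0,0,0,0.5,0,0,0,0,0,0,1,0,0,0,0,0,0,1,0,0,0,0,0,0,1,0,0,0,0,0,0],
  "newtons": 35
}}

```text
t: 23.7
position: [0.6153, 0.24, 0.0287]
orientation: [0.001, -0.05, 0.999, 0.0]
force: [0.0, 0.4, 0.9]
grip_width: 0.718
grip_force: 0.0
```

Request:
{"name": "servo_tool", "arguments": {
  "commands": [1,0,0,0,0,0,0,1,0,0,0,0,0,0,1,0,0,0,0,0,0,1,0,0,0,0,0,0,1,0,0,0,0,0,0,1,0,0,0,0,0,0,1,0,0,0,0,0,0,1,0,0,0,0,0,0]
}}

```text
t: 24.37
position: [0.6146, 0.2401, 0.027]
orientation: [-0.0, -0.05, 0.999, -0.0]
force: [-0.8, -0.5, 0.9]
grip_width: 0.338
grip_force: 35.0
```

Request:
{"name": "servo_tool", "arguments": {
  "commands": [1,0,0,0,0,0,0,1,0,0,-0.5,0,0,0,1,0,0,-0.9,0,0,0,1,0,0,-0.9,0,0,0,1,0,0,-0.9,0,0,0,1,0,0,0,0,0,0,1,0,0,0,0,0,0]
}}

```text
t: 24.95
position: [0.6146, 0.2401, 0.123]
orientation: [0.001, -0.05, 0.999, 0.0]
force: [-0.5, 0.0, -4.9]
grip_width: 0.335
grip_force: 35.0
```

```bash
python3 -c "
from h import *
go([.4645,-.215,.124],.032)"
```

```text
H, 0.38, -0.86, -0.0, 0.0, 0.0, 0.05
H, 0.38, -0.86, -0.0, 0.0, 0.0, 0.05
H, 0.37, -0.86, -0.0, 0.0, 0.0, 0.05
H, 0.37, -0.86, -0.0, 0.0, 0.0, 0.05
H, 0.37, -0.86, -0.0, 0.0, 0.0, 0.05
H, 0.36, -0.87, -0.0, 0.0, 0.0, 0.05
H, 0.36, -0.87, -0.0, 0.0, 0.0, 0.05
H, 0.36, -0.87, -0.0, 0.0, 0.0, 0.05
H, 0.35, -0.87, -0.0, 0.0, 0.0, 0.05
H, 0.35, -0.87, -0.0, 0.0, 0.0, 0.05
H, 0.35, -0.87, -0.0, 0.0, 0.0, 0.05
H, 0.34, -0.87, -0.0, 0.0, 0.0, 0.05
H, 0.34, -0.88, -0.0, 0.0, 0.0, 0.05
H, 0.34, -0.88, -0.0, 0.0, 0.0, 0.05
H, 0.33, -0.88, -0.0, 0.0, 0.0, 0.05
H, 0.33, -0.88, -0.0, 0.0, 0.0, 0.05
H, 0.33, -0.88, -0.0, 0.0, 0.0, 0.05
t 24.95 at [0.6146 0.2401 0.123 ] d [-0.1501 -0.4551  0.001 ] n 17
```

Request:
{"name": "servo_tool", "arguments": {
  "commands": [1,0.38,-0.86,0,0,0,0.05,1,0.38,-0.86,0,0,0,0.05,1,0.37,-0.86,0,0,0,0.05,1,0.37,-0.86,0,0,0,0.05,1,0.37,-0.86,0,0,0,0.05,1,0.36,-0.87,0,0,0,0.05,1,0.36,-0.87,0,0,0,0.05,1,0.36,-0.87,0,0,0,0.05]
}}

```text
t: 25.62
position: [0.5424, 0.025, 0.1206]
orientation: [-0.002, -0.034, 0.999, 0.0]
force: [0.6, 0.7, -4.4]
grip_width: 0.333
grip_force: 35.0
```

Request:
{"name": "servo_tool", "arguments": {
  "commands": [1,0.35,-0.87,0,0,0,0.05,1,0.35,-0.87,0,0,0,0.05,1,0.35,-0.87,0,0,0,0.05,1,0.34,-0.87,0,0,0,0.05,1,0.34,-0.88,0,0,0,0.05,1,0.34,-0.88,0,0,0,0.05,1,0.33,-0.88,0,0,0,0.05,1,0.33,-0.88,0,0,0,0.05]
}}

```text
t: 26.28
position: [0.472, -0.1887, 0.1208]
orientation: [-0.002, -0.018, 1.0, 0.001]
force: [1.0, -0.1, -4.6]
grip_width: 0.339
grip_force: 35.0
```

Request:
{"name": "servo_tool", "arguments": {
  "commands": [1,0.33,-0.88,0,0,0,0.05,1,0,0,0,0,0,0,1,0,0,0,0,0,0,1,0,0,0,0,0,0]
}}

```text
t: 26.62
position: [0.4641, -0.214, 0.1215]
orientation: [-0.001, -0.016, 1.0, 0.001]
force: [0.2, 0.3, -3.7]
grip_width: 0.341
grip_force: 35.0
```

Request:
{"name": "servo_tool", "arguments": {
  "commands": [1,0,-0.02,0.9,0,0,0,1,0,0,0.9,0,0,0,1,0,0,0.9,0,0,0,1,0,0,0.5,0,0,0,1,0,0,0.15,0,0,0,1,0,0,0,0,0,0,1,0,0,0,0,0,0,1,0,0,0,0,0,0]
}}

```text
t: 27.28
position: [0.4653, -0.2155, 0.0235]
orientation: [0.001, -0.016, 1.0, -0.001]
force: [0.4, -0.6, -4.2]
grip_width: 0.34
grip_force: 35.0
```

Request:
{"name": "servo_tool", "arguments": {
  "commands": [1,0,0,0.08,0,0,0,1,0,0,0.05,0,0,0,1,0,0,0,0,0,0,1,0,0,0,0,0,0]
}}

```text
t: 27.62
position: [0.4649, -0.2156, 0.0189]
orientation: [0.0, -0.016, 1.0, -0.0]
force: [0.9, 0.9, -0.8]
grip_width: 0.338
grip_force: 35.0
```

On the floor, with the load mostly off the wrist. I'll release, lift and back off for a check.

Request:
{"name": "servo_tool", "arguments": {
  "commands": [0.5,0,0,0,0,0,0,0.35,0,0,0,0,0,0,0.35,0,0,0,0,0,0,0.35,0,0,0,0,0,0,0.35,0,0,0,0,0,0,0.35,0,0,0,0,0,0]
}}

```text
t: 28.12
position: [0.4647, -0.2155, 0.0186]
orientation: [0.0, -0.016, 1.0, -0.0]
force: [-0.2, -0.2, -0.3]
grip_width: 0.651
grip_force: 0.0
```

Request:
{"name": "servo_tool", "arguments": {
  "commands": [0,0,0,-0.5,0,0,0,0,0,0,-0.9,0,0,0,0,0,0,-0.9,0,0,0,0,0,0,-0.9,0,0,0,0,0,0,-0.9,0,0,0,0,0,0,-0.9,0,0,0,0,0,0,0,0,0,0,0,0,0,0,0,0,0]
}}

```text
t: 28.78
position: [0.4649, -0.2157, 0.1695]
orientation: [0.001, -0.016, 1.0, -0.001]
force: [-1.3, -0.6, -0.9]
grip_width: 1.001
grip_force: 0.0
```

```bash
python3 -c "
from h import *
a=eyes.get_image('side')[:,:,::-1][60:360,180:480]
look('e',.54,-.2107,.064,.2,.3,2000); b=cv2.imread('pics/e.png')
cv2.imwrite('pics/end.png',np.hstack([cv2.resize(a,(400,400)),b[:400],])); 
cv2.imwrite('pics/end.png',np.hstack([cv2.resize(a,(400,600)),cv2.resize(b,(400,600))]))
print(readout.read_state()['force'])"
```

```text
28.8333 [ 0.4645 -0.2153  0.1683]
[-0.02984131  0.25958095 -0.04070592]
```

View pics/end.png

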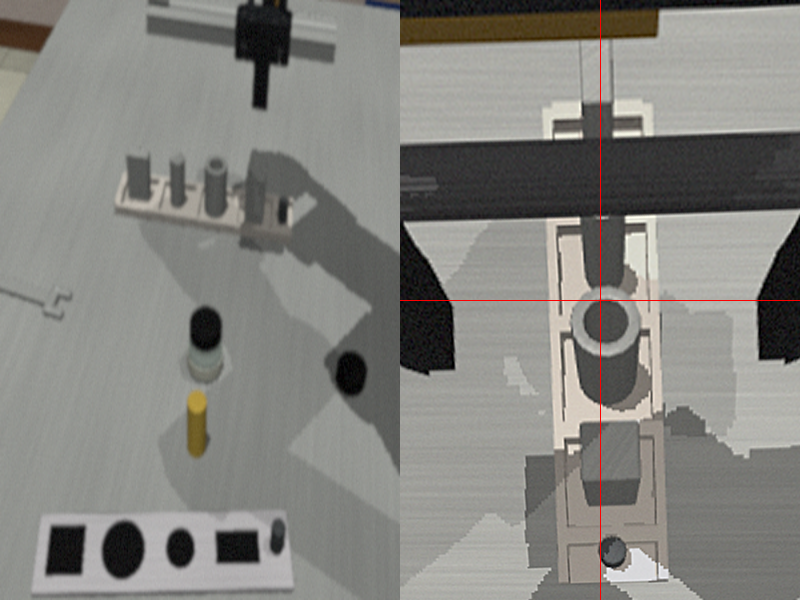

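The final views show all four samples upright. From the rack's post (at about (613,550) on the right) they are square (610,450), tube (606,321), rod, then flat. The stand is empty, and the jar, spanner and mount are where they were. I'm handing in.

```bash
python3 -c "
from plant import manip
print(manip.close_job())"
```

```text
the job is handed in; nothing more can be done
None
```

The four samples stand upright in the rack in reverse order (from its post: square, tube, rod, flat), the jar, spanner and resin mount look unmoved in the last image, and the job was handed in at about 29 s; no verdict was returned.

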